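# Divert the waiting vials into the collecting drawer

### The arm

A 6-joint arm with a two-finger parallel gripper is mounted at the origin on the work surface. World frame = base frame: x ahead of the robot, y to its left, z up, the work surface at z = 0. Lengths are in m, angles in degrees, forces in N, time in s.
With the tool pointing down it reaches from about 0.375 to 0.9 m from the base axis. Payload 3.1 kg.
Tool frame: the origin (TCP) lies on the centre line of the jaws, within the pads' length; the fingertips stand 25 mm ahead of it and the grasp point (between the pads) lies 6 mm ahead of it; y points along the fingers, x is the direction in which the jaws open and shut, and the axes are right-handed (so a half turn about y gives the same grasp; the last joint's range is limited). The gripper opens to 87 mm and grips with 3 to 60 N. Pads are 19 mm wide; open, the fingers measure 117 mm over their backs; the gripper's body (75 mm by 190 mm) begins 51 mm behind the grasp point.
Start: joints at [64.257, 30.224, 82.088, -0, 67.689, -10.227], TCP at [0.167, 0.602, 0.248] pointing down, gripper open.
Joint ranges: [-176.69, 176.69], [-43.24, 126.21], [12.49, 139.97], [-82, 262], [0, 151.66], [-163.58, 163.58]. Speed limits (degrees/s): [159.86, 159.86, 180, 180, 180, 180].

### API

Orientations are given as a 3x3 rotation matrix whose columns are the frame's x, y, z axes.
In Python, from rig import * gives the robot as it stands.
- The arm moves only by the tool play_rows, never from a script. Its argument "commands" is a list of rows, each a list of 2 entries, a list of its own where there are three numbers: the shift along the world's x, y, z in m, then the turn, a rotation vector about the world's x, y, z in rad. A call has 1 to 10 rows; each row is the pose to reach, as a shift and turn from the pose commanded when the call began; what a row does not reach only later rows make up. A row lasts 1/8 s, in which the tool goes at most 62.5 mm and 10.7 degrees, less where a joint would pass 70% of its speed; a pose out of reach is approached as far as the arm can. A call with a gripper value outside its range is refused whole. "gripper" is the finger opening in m, from 0 to 0.087, set as the call begins (left out, the last holds). The fingers move at their own pace and stop on an object; the grip force is fixed at half the most. Time passes only in rows, so rows that repeat a pose let the fingers close. It gives the time, the measured TCP pose, the force and the opening at its end, in the units of the state.
- read_state(): the state, without advancing time (a new reading comes with each control period).
- capture(name): name is "side" or "top"; returns a dict with "frame" (420x560x3 uint8, red, green, blue), "depth" (420x560 float32, m along the optical axis (not along the pixel's ray), 0 where there is no reading), "mtx" (3x3 intrinsics, pixels), "dist_coeffs" ([k1, k2, p1, p2, k3] as OpenCV has them; the pictures are not rectified), "cam_to_world" (4x4, takes a point from camera to world coordinates). Camera axes: x right, y down, z forward; pixel columns grow to the right and rows downward; lengths in m; the calibration is good to about 2 mm. A picture is of the moment at which its call begins.
- hand_in(): hands the job in, once; it reports no verdict.
The state is a dict: "time_s": time; "joint_positions": joint angles; "qvel": joint speeds; "tau": joint torques, N m; "position": TCP position; "tcp_rot": TCP orientation; "force": force on the tool from outside, world axes, zero at the start; "moment": the same for the moment, N m; "opening": opening from 0.0 (shut) to 1.0 (fully open).
Only numpy, scipy, OpenCV 4.12 (cv2) and the standard library are available. Lean on these libraries where they do the work, as an engineer would, in place of code of your own. Each camera call takes 0.05 s, during which the arm holds its last target. There are 200 camera calls.

### The job

The vial feeder's right lane is full, so the four vials waiting on the ramp must go left. With a fingertip, push the pulled-out collecting drawer fully home under the left lane and press the raised end of the gate's rocker bar down until the gate has rocked right over to the left; only then press the blade stop's pad fully down, so that all four vials roll over the gate, down the left lane and into the drawer. Do not touch any vial, leave the bottles and the jar alone, and finish clear once the vials lie still in the drawer.

Things in the scene. Friction and masses are not known exactly. Their poses are not given: they have to be found in the camera images.
- feeder: Bench-top vial feeder, fixed, white base plate 86 x 490 mm (y -202 to +288). Origin on the table below the gate's pivot; x away from the front (operator's side -x), y left along the feeder. Vials roll in one channel, x -28 to +28 mm with its lips: infeed ramp on the right (top 215 mm high), gate, right lane under the ramp (full), left lane. Only rocker bar, stop pad and pulled drawer stand out past x = -45.
- lane_left_end (a point): Middle of the left lane's lower end, 61 mm above the table, fixed on the feeder: vials drop from here into the drawer below it when that is home.
- gate (a joint): Seesaw gate (steel cradle 56 x 110 mm) about its pivot along the feeder's x, 128 mm above the table, rad. -0.38 = right side down against its stop, leading to the right lane (start); +0.38 = left side down against its stop, in line with ramp and left lane. Friction holds it where it is left. The shaft's front end carries a steel rocker bar 120 mm long across it, a finger pad at each end.
- stop (a joint): Blade stop of the infeed ramp, m pressed down: 0 = up, its blade stands 15 mm out of the ramp's floor and holds the vials back; 0.016 = fully down against its limit, blade flush, vials roll over it. Stays where it is left (2 N friction).
- stop_pad (a point): Top centre of the blade stop's finger pad (grey, ribbed, 28 x 28 mm, 8 thick, on a steel upright), moving with the stop: 103 mm right of the gate's pivot, 72 mm in front of the channel's middle; 182 mm above the table when up, 166 mm when fully down. Press straight down, 2 to 4 N.
- pad_left (a point): Top centre of the rocker bar's left finger pad (grey, ribbed, 30 mm along x, 28 along y, 8 thick), turning with the gate: 55 mm left of the pivot, 78 mm in front of the channel's middle. 156 mm above the table at the start (raised), 115 mm with the gate fully over to the left: 41 mm of travel over free space, swinging about 6 mm outwards (left) on the way down, about 1 to 3 N.
- pad_right (a point): Top centre of the rocker bar's right finger pad, likewise 55 mm right of the pivot: 115 mm above the table at the start (lowered).
- drawer (a joint): How far the left-hand collecting drawer is pulled out towards the front, m: 0 = fully home against its stop, 0.10 = fully out. Runs on runners along the feeder's x with 1.2 N friction; stays where it is left.
- drawer_front (a point): Centre of the outer face of the drawer's front panel, moving with it: panel 150 mm wide (y), 54 mm high (8 to 62 mm above the table). Its face is flat. With the drawer home this point is at x = -37, y = +198 mm in the feeder's frame.
- drawer_in (a point): Centre of the drawer's inner floor, 11 mm above the table, moving with it. Inside 66 mm (x) by 140 mm (y), walls 37 mm high. Axes as the feeder's.
- wait1: Waiting vial 1 of 4, counted up the ramp: a 10 mL crimp-top amber glass vial 22.5 mm in diameter, 46 mm long, lying along the feeder's x (cap to +x), 22 g. Origin at its middle. It waits on the infeed ramp behind the blade stop and rolls by itself once that is down.
- wait2: Waiting vial 2 of 4, counted up the ramp: a 10 mL crimp-top amber glass vial 22.5 mm in diameter, 46 mm long, lying along the feeder's x (cap to +x), 22 g. Origin at its middle. It waits on the infeed ramp behind the blade stop and rolls by itself once that is down.
- wait3: Waiting vial 3 of 4, counted up the ramp: a 10 mL crimp-top amber glass vial 22.5 mm in diameter, 46 mm long, lying along the feeder's x (cap to +x), 22 g. Origin at its middle. It waits on the infeed ramp behind the blade stop and rolls by itself once that is down.
- wait4: Waiting vial 4 of 4, counted up the ramp: a 10 mL crimp-top amber glass vial 22.5 mm in diameter, 46 mm long, lying along the feeder's x (cap to +x), 22 g. Origin at its middle. It waits on the infeed ramp behind the blade stop and rolls by itself once that is down.
- lane1: One of three vials of the same kind that fill the right lane underneath the ramp; they stay there. Origin at its middle.
- lane2: One of three vials of the same kind that fill the right lane underneath the ramp; they stay there. Origin at its middle.
- lane3: One of three vials of the same kind that fill the right lane underneath the ramp; they stay there. Origin at its middle.
- amber_bottle: Bystander: amber glass bottle with a blue cap, 86 mm in diameter, 190 mm tall, standing at the left. Origin at the centre of its underside.
- jar: Bystander: squat clear jar with a white lid, 58 mm in diameter, 65 mm tall, standing at the right. Origin at the centre of its underside.
- sample_bottle: Bystander: small clear bottle with a blue cap, 44 mm in diameter, 85 mm tall, standing in front of the feeder at the right. Origin at the centre of its underside.
Mind the look-alikes: they are no part of the job. Leave any red look-alike of the wait3 alone.

How it is judged:
By the outcome, as a careful person would: the job done as asked, in the order asked, and still so for the second after the job is handed in, with the robot touching nothing.
It also fails if it takes over 51 s, if anything falls off the work surface, if the arm or the gripper's body presses on something with over 40 N, if the wrist force passes 120 N, or if a joint passes its speed limit or range.

## Working session

There is one attempt and no reset: what is moved stays moved. The work goes in short steps, Python scripts to look and compute and a tool call to move; the robot and the scene stay as the last step left them, time stands still between calls to the robot, and variables do not carry over. Pictures are saved under pics/ and viewed, about 8 in all and at most 12, crops included, and the job is handed in when it is done.

Besides the shell and the picture viewer there is one more tool, called after ">>>" as a command line: name --argument value ..., lists and objects as JSON in quotes. play_rows: Moves the arm, as the interface text tells. Its arguments: {"type":"object","properties":{"commands":{"type":"array"},"gripper":{"type":"number"}},"required":["commands"]}

```bash
ls; mkdir -p pics; python3 - <<'E'
from rig import *
import cv2,pickle
for n in("side","top"):
    c=capture(n); pickle.dump(c,open(f"{n}0.pkl","wb"))
    cv2.imwrite(f"pics/{n}0.png",c["frame"][...,::-1]); print(n,c["mtx"].round(1).tolist(),c["dist_coeffs"],c["cam_to_world"].round(3).tolist())
s=read_state(); print(s)
E
```

```text
pics
side [[383.2, 0.0, 288.5], [0.0, 383.2, 205.4], [0.0, 0.0, 1.0]] [-0.02224864  0.          0.          0.          0.        ] [[0.949, -0.158, 0.272, 0.23], [-0.314, -0.542, 0.78, -0.903], [0.024, -0.825, -0.564, 0.785], [0.0, 0.0, 0.0, 1.0]]
top [[402.8, 0.0, 282.1], [0.0, 402.8, 209.8], [0.0, 0.0, 1.0]] [-0.09695123  0.          0.          0.          0.        ] [[-0.008, -0.986, 0.165, 0.369], [-1.0, 0.008, 0.0, 0.007], [-0.002, -0.165, -0.986, 1.212], [0.0, 0.0, 0.0, 1.0]]
{'time_s': 0.1, 'joint_positions': array([ 6.42562706e+01,  3.02726195e+01,  8.21520017e+01, -1.66544539e-03,
        6.76879690e+01, -1.02269616e+01]), 'qvel': array([-0.15683888, -0.06392085, -0.12697496,  0.01602081, -0.03308212,
       -0.02655803]), 'tau': array([-6.16937868e-04, -4.40986490e+01, -1.77148980e+01,  6.34526205e-02,
        5.34066057e-02, -3.05979438e-05]), 'position': array([0.16689683, 0.6016486 , 0.24666395]), 'tcp_rot': array([[ 2.67508912e-01, -8.29298775e-04, -9.63555029e-01],
       [ 9.63553436e-01, -1.78170717e-03,  2.67510003e-01],
       [-1.93861862e-03, -9.99998069e-01,  3.22451138e-04]]), 'force': array([-0.05241293, -0.03617737,  0.38412544]), 'moment': array([ 0.04000938,  0.05104202, -0.00046302]), 'opening': 1.00274846872405}
```

View pics/side0.png

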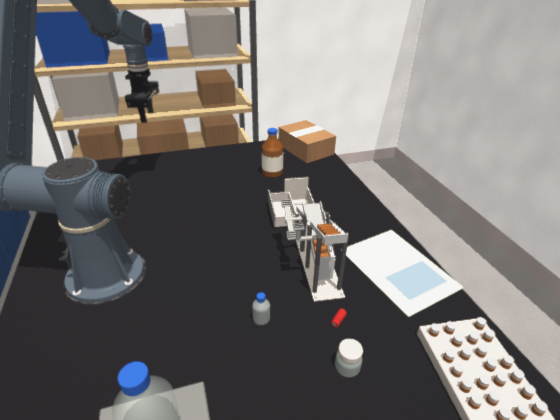

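View pics/top0.png

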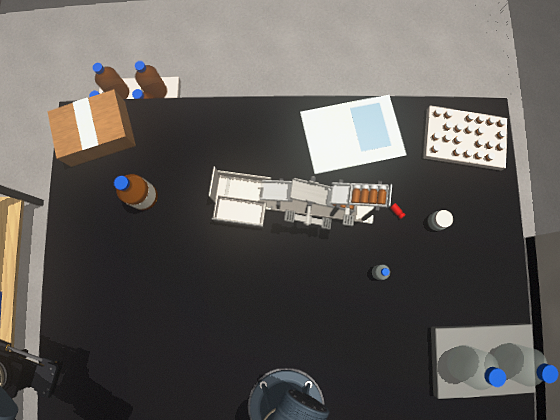

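The top view shows the feeder at about (210–390, 170–230), with the drawer pulled out at (240, 212). The rocker pads are near (290, 217) and (327, 222), and the stop pad is near (349, 216). The four waiting vials are at (355–385, 195). The red look-alike is at (398, 211), the jar at (441, 220), the sample bottle at (381, 272) and the amber bottle at (135, 192). Next, a close crop.

```bash
python3 - <<'E'
import cv2,pickle,numpy as np
t=pickle.load(open("top0.pkl","rb"))["frame"][...,::-1]; s=pickle.load(open("side0.pkl","rb"))["frame"][...,::-1]
cv2.imwrite("pics/topc.png",cv2.resize(t[160:240,202:402],None,fx=4,fy=4,interpolation=cv2.INTER_CUBIC))
cv2.imwrite("pics/sidec.png",cv2.resize(s[170:305,260:360],None,fx=4.4,fy=4.4,interpolation=cv2.INTER_CUBIC))
E
```

```text
(no output)
```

View pics/topc.png

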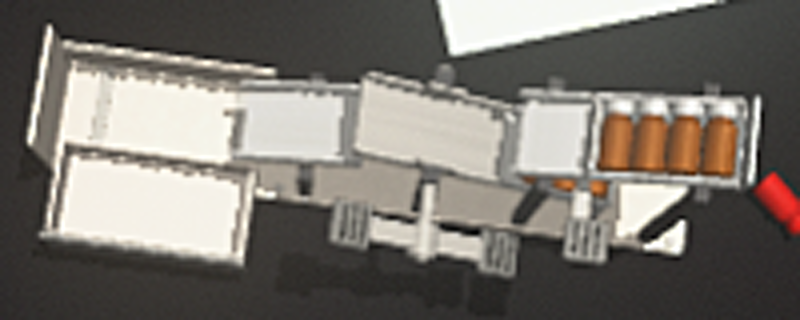

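View pics/sidec.png

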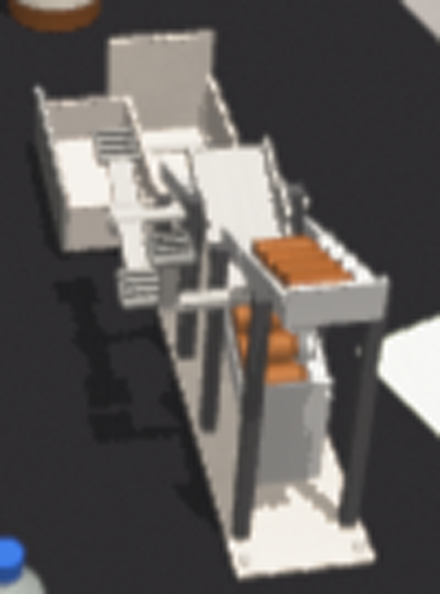

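Crop of the top view: left pad (350, 224), right pad (498, 253), stop pad (586, 240), drawer front's top edge from (40, 238) to (243, 266), and base right-front corner (685, 253). The side crop shows the raised left pad at (117, 143) and base corners at (238, 577) and (373, 558). Now I'll fit the feeder pose.

```bash
cat > h.py <<'E'
import cv2,pickle,numpy as np
def ray(c,uv):
    p=cv2.undistortPoints(np.float64([[uv]]),c["mtx"],c["dist_coeffs"])[0,0]; T=c["cam_to_world"]
    return T[:3,3],T[:3,:3]@np.array([*p,1])
def onz(c,uv,z):
    o,d=ray(c,uv); return o+d*(z-o[2])/d[2]
def proj(c,P):
    W=np.linalg.inv(c["cam_to_world"]); return cv2.projectPoints(np.float64(P).reshape(-1,1,3),cv2.Rodrigues(W[:3,:3])[0],W[:3,3],c["mtx"],c["dist_coeffs"])[0][:,0]
def tc(x,y): return (202+x/4-.375,160+y/4-.375)
def sc(x,y): return (260+x/4.4-.39,170+y/4.4-.39)
E
python3 - <<'E'
from h import *
from scipy.optimize import least_squares
C={n:pickle.load(open(n+"0.pkl","rb")) for n in("top","side")}
F=[("top",tc(350,224),(-.078,.048,.156)),("top",tc(498,253),(-.078,-.054,.115)),("top",tc(586,240),(-.072,-.103,.182)),
("top",tc(685,253),(-.043,-.202,.006)),("side",sc(117,143),(-.078,.048,.156)),("side",sc(238,577),(-.043,-.202,.0)),("side",sc(373,558),(.043,-.202,.0))]
def w(p,P): c,s=np.cos(p[2]),np.sin(p[2]); return [p[0]+c*P[0]-s*P[1],p[1]+s*P[0]+c*P[1],P[2]]
f=lambda p:np.concatenate([proj(C[n],w(p,P))[0]-uv for n,uv,P in F])
r=least_squares(f,[.65,0,0],loss="soft_l1"); p=r.x; print(p,np.degrees(p[2]),f(p).reshape(-1,2).round(2).tolist())
for P in[(-.072,-.103,.182),(-.078,-.054,.115)]:
    u=proj(C["side"],w(p,P))[0]; print("side crop pred",(u-[260,170])*4.4)
a=[onz(C["top"],tc(*q),.062) for q in((40,238),(243,266))]
R=np.array([[np.cos(p[2]),-np.sin(p[2])],[np.sin(p[2]),np.cos(p[2])]])
for q in a: print("drawer front in feeder",(R.T@(q[:2]-p[:2])).round(4),q.round(4))
for n,P in dict(padL=(-.078,.048,.156),padLdown=(-.078,.054,.115),stop=(-.072,-.103,.182),drawer_home=(-.037,.198,.035),ctr=(0,0,0)).items(): print(n,np.round(w(p,P),4))
for uv,z in(((381,272),.085),((441,218),.065),((122,183),.19)): print(onz(C["top"],uv,z).round(3))
E
```

```text
[ 0.60087411 -0.07162113 -0.14091173] -8.073647301249256 [[0.61, -0.05], [0.14, -0.21], [-0.08, -0.24], [-0.8, -0.39], [-0.58, -0.44], [-0.3, 0.1], [-0.04, 0.57]]
side crop pred [167.40997977 243.0685848 ]
side crop pred [138.90261913 281.51798542]
drawer front in feeder [-0.1037  0.2708] [0.5362 0.2111 0.062 ]
drawer front in feeder [-0.1044  0.1223] [0.5147 0.0641 0.062 ]
padL [ 0.5304 -0.0131  0.156 ]
padLdown [ 0.5312 -0.0072  0.115 ]
stop [ 0.5151 -0.1635  0.182 ]
drawer_home [0.592  0.1296 0.035 ]
ctr [ 0.6009 -0.0716  0.    ]
[ 0.38  -0.267  0.085]
[ 0.533 -0.457  0.065]
[0.616 0.43  0.19 ]
```

```bash
cat >> h.py <<'E'
from scipy.spatial.transform import Rotation as Ro
PO=np.array([.60087,-.07162,-.14091]); c_,s_=np.cos(PO[2]),np.sin(PO[2])
ex=np.array([c_,s_,0]);ey=np.array([-s_,c_,0]);ez=np.array([0,0,1.])
def W(x,y,z): return np.array([PO[0],PO[1],0])+ex*x+ey*y+ez*z
th=np.radians(30); yt=np.sin(th)*ex-np.cos(th)*ez; RT=np.stack([ey,yt,np.cross(ey,yt)],1)
def tcp(x,y,z): return W(x,y,z)-.025*yt   # tip face centre -> TCP
E
python3 - <<'E'
from h import *
from rig import *
s=read_state(); print(s["position"],s["opening"])
print("rotvec",Ro.from_matrix(RT@s["tcp_rot"].T).as_rotvec())
pts=dict(high=(-.15,.198,.12),pre=(-.15,.198,.035),home=(-.0452,.198,.035),lpre=(-.07,.055,.19),spre=(-.064,-.103,.22))
q=s["position"]
for n,P in pts.items(): t=tcp(*P); print(n,t.round(4),(t-q).round(4)); q=t
print(ex,ey)
E
```

```text
[0.16689683 0.6016486  0.24666395] 1.00274846872405
rotvec [-0.10531269 -0.51360324  0.12741843]
high [0.4678 0.1472 0.1417] [ 0.3009 -0.4544 -0.105 ]
pre [0.4678 0.1472 0.0567] [ 0.     0.    -0.085]
home [0.5715 0.1325 0.0567] [ 0.1038 -0.0147  0.    ]
lpre [ 0.5269 -0.0056  0.2117] [-0.0446 -0.1381  0.155 ]
spre [ 0.5107 -0.1629  0.2417] [-0.0162 -0.1573  0.03  ]
[ 0.9900886  -0.14044415  0.        ] [0.14044415 0.9900886  0.        ]
```

>>> play_rows --commands '[[[0.03, -0.045, 0], [-0.021, -0.103, 0.025]], [[0.06, -0.09, 0], [-0.042, -0.205, 0.051]], [[0.09, -0.136, 0], [-0.063, -0.308, 0.076]], [[0.12, -0.182, -0.01], [-0.084, -0.411, 0.102]], [[0.15, -0.227, -0.03], [-0.105, -0.5136, 0.1274]], [[0.18, -0.273, -0.05], [-0.105, -0.5136, 0.1274]], [[0.22, -0.332, -0.07], [-0.105, -0.5136, 0.1274]], [[0.26, -0.393, -0.09], [-0.105, -0.5136, 0.1274]], [[0.301, -0.454, -0.105], [-0.105, -0.5136, 0.1274]], [[0.301, -0.454, -0.105], [-0.105, -0.5136, 0.1274]]]' --gripper 0

```text
time_s: 1.35
position: [0.4745, 0.1488, 0.1523]
tcp_rot: [[0.145, 0.48, -0.865], [0.989, -0.072, 0.126], [-0.002, -0.874, -0.485]]
force: [0.2, -0.4, 0.3]
opening: 0.02
```

>>> play_rows --commands '[[[0, 0, -0.02], [0, 0, 0]], [[0, 0, -0.05], [0, 0, 0]], [[0, 0, -0.085], [0, 0, 0]], [[0, 0, -0.085], [0, 0, 0]], [[0, 0, -0.085], [0, 0, 0]]]'

```text
time_s: 1.98
position: [0.4933, 0.1652, 0.101]
tcp_rot: [[0.148, 0.428, -0.891], [0.989, -0.08, 0.126], [-0.018, -0.9, -0.435]]
force: [-0.4, 0.1, 0.0]
opening: 0.007
```

```bash
python3 - <<'E'
from h import *
from rig import *
s=read_state(); print(s["position"],s["joint_positions"].round(2),s["qvel"].round(2)); 
y=s["tcp_rot"][:,1]; tip=s["position"]+.025*y; d=tip-W(0,0,0); print("tip feeder",d@ex,d@ey,tip[2]); print(np.degrees(Ro.from_matrix(RT@s["tcp_rot"].T).as_rotvec()))
E
```

```text
[0.49328261 0.16519436 0.10097615] [ 11.29  34.96 119.52 -81.94   9.45   9.4 ] [-0.39 -1.    0.37  0.09  0.   -0.  ]
tip feeder -0.1289004735260903 0.2188744191925904 0.07847287228542126
[ 0.39890446 -4.29629097  0.47961793]
```

>>> play_rows --commands '[[[0, 0, 0.03], [0.022, 0.155, 0]], [[0, 0, 0.06], [0.044, 0.311, 0]], [[0, 0, 0.06], [0.044, 0.311, 0]], [[0, 0, 0.06], [0.044, 0.311, 0]], [[0, 0, 0.06], [0.044, 0.311, 0]]]'

```text
time_s: 2.6
position: [0.4926, 0.1649, 0.1619]
tcp_rot: [[0.143, 0.134, -0.981], [0.99, -0.04, 0.138], [-0.021, -0.99, -0.138]]
force: [-0.1, -0.9, -1.3]
opening: 0.003
```

```bash
cat > st.py <<'E'
from h import *
from rig import *
s=read_state(); print(s["time_s"],s["position"].round(4),s["joint_positions"].round(2),s["force"].round(2)) 
y=s["tcp_rot"][:,1]; tip=s["position"]+.025*y; d=tip-W(0,0,0); print("tip feeder",(d@ex).round(4),(d@ey).round(4),tip[2].round(4),"tilt",np.degrees(np.arcsin(y@ex)).round(1),"lat",np.degrees(y@ey).round(1),"yaw",np.degrees(s["tcp_rot"][:,0]@ex).round(1))
E
python3 st.py
```

```text
2.6 [0.4926 0.1649 0.1619] [  8.02  27.77 106.44  -5.38  38.61 -69.87] [-0.11 -0.92 -1.33]
tip feeder -0.137 0.2184 0.1371 tilt 7.9 lat -1.2 yaw 0.1
```

>>> play_rows --commands '[[[0.003, -0.0075, -0.03], [-0.017, -0.122, 0]], [[0.003, -0.0075, -0.06], [-0.017, -0.122, 0]], [[0.003, -0.0075, -0.095], [-0.017, -0.122, 0]], [[0.003, -0.0075, -0.095], [-0.017, -0.122, 0]], [[0.003, -0.0075, -0.095], [-0.017, -0.122, 0]]]'

```text
time_s: 3.22
position: [0.4976, 0.1561, 0.0666]
tcp_rot: [[0.149, 0.257, -0.955], [0.989, -0.061, 0.138], [-0.023, -0.964, -0.264]]
force: [0.5, 0.6, 1.0]
opening: 0.003
```

```bash
python3 st.py
```

```text
3.225 [0.4976 0.1561 0.0666] [  8.18  38.14 113.95 -22.54  14.66 -52.26] [0.55 0.61 0.98]
tip feeder -0.1277 0.2104 0.0425 tilt 15.3 lat -1.4 yaw 0.5
```

>>> play_rows --commands '[[[0.008, -0.001, 0], [0, 0, 0]], [[0.016, -0.002, 0], [0, 0, 0]], [[0.024, -0.0034, 0], [0, 0, 0]], [[0.032, -0.0045, 0], [0, 0, 0]], [[0.04, -0.0057, 0], [0, 0, 0]], [[0.048, -0.0068, 0], [0, 0, 0]], [[0.056, -0.008, 0], [0, 0, 0]], [[0.064, -0.009, 0], [0, 0, 0]], [[0.072, -0.0102, 0], [0, 0, 0]], [[0.072, -0.0102, 0], [0, 0, 0]]]'

```text
time_s: 4.47
position: [0.5709, 0.1457, 0.0656]
tcp_rot: [[0.15, 0.258, -0.954], [0.989, -0.061, 0.138], [-0.022, -0.964, -0.264]]
force: [0.0, -0.0, -0.2]
opening: 0.007
```

>>> play_rows --commands '[[[0.002, -0.0003, 0], [0, 0, 0]], [[0.004, -0.0006, 0], [0, 0, 0]], [[0.005, -0.0007, 0], [0, 0, 0]], [[0.006, -0.0009, 0], [0, 0, 0]], [[0.006, -0.0009, 0], [0, 0, 0]]]'

```text
time_s: 5.1
position: [0.5755, 0.1449, 0.0654]
tcp_rot: [[0.149, 0.256, -0.955], [0.989, -0.061, 0.138], [-0.023, -0.965, -0.262]]
force: [-0.6, -0.5, -0.1]
opening: 0.004
```

```bash
python3 st.py
```

```text
5.1 [0.5755 0.1449 0.0654] [  5.72  40.55 103.89 -13.55  21.64 -63.87] [-0.56 -0.47 -0.09]
tip feeder -0.049 0.2102 0.0413 tilt 15.2 lat -1.4 yaw 0.5
```

>>> play_rows --commands '[[[0.001, -0.0001, 0], [0, 0, 0]], [[0.002, -0.0003, 0], [0, 0, 0]], [[0.003, -0.0004, 0], [0, 0, 0]], [[0.003, -0.0004, 0], [0, 0, 0]]]'

```text
time_s: 5.6
position: [0.5786, 0.1444, 0.0654]
tcp_rot: [[0.149, 0.256, -0.955], [0.989, -0.061, 0.138], [-0.023, -0.965, -0.263]]
force: [-0.7, 0.9, 0.5]
opening: 0.009
```

>>> play_rows --commands '[[[0.001, -0.0001, 0], [0, 0, 0]], [[0.002, -0.0003, 0], [0, 0, 0]], [[0.002, -0.0003, 0], [0, 0, 0]]]'

```text
time_s: 5.98
position: [0.5796, 0.1441, 0.0652]
tcp_rot: [[0.149, 0.254, -0.955], [0.989, -0.061, 0.138], [-0.024, -0.965, -0.261]]
force: [-2.7, 1.2, 1.8]
opening: 0.003
```

>>> play_rows --commands '[[[0.001, -0.0001, 0], [0, 0, 0]], [[0.003, -0.0004, 0], [0, 0, 0]], [[0.003, -0.0004, 0], [0, 0, 0]]]'

```text
time_s: 6.35
position: [0.5799, 0.1437, 0.0645]
tcp_rot: [[0.149, 0.249, -0.957], [0.988, -0.062, 0.138], [-0.025, -0.966, -0.256]]
force: [-8.4, 1.5, 4.3]
opening: 0.005
```

```bash
python3 st.py
```

```text
6.35 [0.5799 0.1437 0.0645] [  5.56  40.82 103.04 -12.93  22.6  -64.67] [-8.45  1.45  4.32]
tip feeder -0.0446 0.2096 0.0403 tilt 14.8 lat -1.5 yaw 0.5
```

>>> play_rows --commands '[[[-0.03, 0.004, 0], [0, 0, 0]], [[-0.06, 0.008, 0.01], [0, 0, 0]], [[-0.06, 0.008, 0.06], [0, 0, 0]], [[-0.06, 0.008, 0.11], [0, 0, 0]], [[-0.06, -0.03, 0.145], [0, 0, 0]], [[-0.055, -0.08, 0.145], [0, 0, 0]], [[-0.05, -0.13, 0.145], [0, 0, 0]], [[-0.049, -0.1476, 0.145], [0, 0, 0]], [[-0.049, -0.1476, 0.145], [0, 0, 0]], [[-0.049, -0.1476, 0.145], [0, 0, 0]]]'

```text
time_s: 7.6
position: [0.5347, -0.0035, 0.2106]
tcp_rot: [[0.149, 0.257, -0.955], [0.989, -0.061, 0.138], [-0.023, -0.964, -0.263]]
force: [-0.8, 0.5, -0.5]
opening: 0.003
```

```bash
python3 st.py; python3 - <<'E'
from rig import *
import cv2
for n,r in(("side",(170,305,240,360)),("top",(160,240,202,402))):
    f=capture(n)["frame"][r[0]:r[1],r[2]:r[3],::-1]; cv2.imwrite(f"pics/{n}1.png",cv2.resize(f,None,fx=4,fy=4,interpolation=cv2.INTER_CUBIC))
E
```

```text
7.6 [ 0.5347 -0.0035  0.2106] [-12.18  22.07 107.64  -0.57  34.98 -93.37] [-0.78  0.51 -0.49]
tip feeder -0.0685 0.0575 0.1865 tilt 15.2 lat -1.4 yaw 0.5
```

View pics/side1.png

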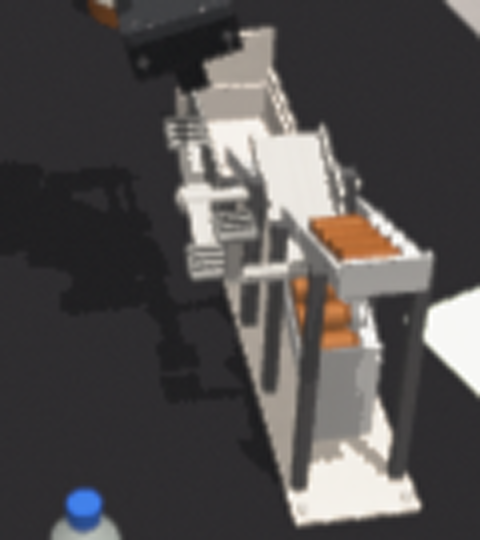

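The drawer is home and the fingertip is above the left pad (side crop: tip at (195, 90), pad at (187, 130)). Pressing down.

>>> play_rows --commands '[[[0, 0, -0.012], [0, 0, 0]], [[0, 0, -0.02], [0, 0, 0]], [[0, 0, -0.026], [0, 0, 0]], [[0, 0, -0.032], [0, 0, 0]], [[0, 0, -0.038], [0, 0, 0]], [[0, 0, -0.044], [0, 0, 0]], [[0, 0, -0.05], [0, 0, 0]], [[0, 0, -0.055], [0, 0, 0]], [[0, 0, -0.058], [0, 0, 0]], [[0, 0, -0.058], [0, 0, 0]]]'

```text
time_s: 8.95
position: [0.5342, -0.0039, 0.1521]
tcp_rot: [[0.149, 0.255, -0.955], [0.989, -0.061, 0.138], [-0.023, -0.965, -0.262]]
force: [0.4, -0.7, 0.1]
opening: 0.006
```

>>> play_rows --commands '[[[0, 0, -0.001], [0, 0, 0]], [[0, 0, -0.003], [0, 0, 0]], [[0, 0, -0.004], [0, 0, 0]], [[0, 0, -0.004], [0, 0, 0]]]'

```text
time_s: 9.45
position: [0.5344, -0.0039, 0.1484]
tcp_rot: [[0.149, 0.256, -0.955], [0.989, -0.061, 0.138], [-0.023, -0.965, -0.262]]
force: [-0.1, 0.1, 1.0]
opening: 0.004
```

```bash
python3 st.py
```

```text
9.45 [ 0.5344 -0.0039  0.1484] [-12.24  28.56 110.86  -0.75  25.32 -93.19] [-0.11  0.09  0.96]
tip feeder -0.0687 0.0571 0.1243 tilt 15.2 lat -1.4 yaw 0.5
```

>>> play_rows --commands '[[[0, 0, -0.001], [0, 0, 0]], [[0, 0, -0.003], [0, 0, 0]], [[0, 0, -0.003], [0, 0, 0]]]'

```text
time_s: 9.82
position: [0.5345, -0.0039, 0.1453]
tcp_rot: [[0.149, 0.256, -0.955], [0.989, -0.061, 0.138], [-0.023, -0.965, -0.262]]
force: [-0.6, -0.6, 0.4]
opening: 0.004
```

>>> play_rows --commands '[[[0, 0, -0.001], [0, 0, 0]], [[0, 0, -0.003], [0, 0, 0]], [[0, 0, -0.003], [0, 0, 0]]]'

```text
time_s: 10.2
position: [0.5346, -0.0039, 0.1426]
tcp_rot: [[0.149, 0.257, -0.955], [0.989, -0.061, 0.138], [-0.023, -0.965, -0.263]]
force: [0.1, 0.1, 3.1]
opening: -0.0
```

>>> play_rows --commands '[[[0, 0, -0.001], [0, 0, 0]], [[0, 0, -0.003], [0, 0, 0]], [[0, 0, -0.003], [0, 0, 0]]]'

```text
time_s: 10.58
position: [0.5351, -0.0037, 0.1414]
tcp_rot: [[0.149, 0.26, -0.954], [0.989, -0.062, 0.138], [-0.023, -0.964, -0.266]]
force: [-3.6, 1.6, 16.9]
opening: 0.0
```

```bash
python3 st.py; python3 - <<'E'
from rig import *
import cv2,numpy as np
f=[cv2.resize(capture(n)["frame"][r[0]:r[1],r[2]:r[3],::-1],(380,380*(r[1]-r[0])//(r[3]-r[2])),interpolation=cv2.INTER_CUBIC) for n,r in(("side",(170,305,250,350)),("top",(150,250,240,400)))]
h=max(x.shape[0] for x in f); o=np.zeros((h,760,3),np.uint8)
for i,x in enumerate(f): o[:x.shape[0],380*i:380*i+380]=x
cv2.imwrite("pics/both2.png",o)
E
```

```text
10.575 [ 0.5351 -0.0037  0.1414] [-12.2   29.35 111.2   -0.78  23.98 -93.14] [-3.63  1.58 16.95]
tip feeder -0.068 0.0574 0.1173 tilt 15.4 lat -1.4 yaw 0.5
```

View pics/both2.png

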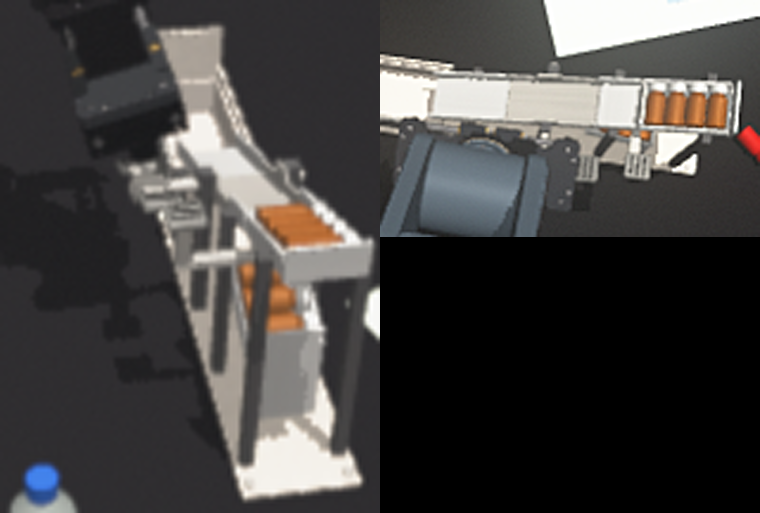

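Both views show the gate's floor in line with the ramp and the left lane, and the pad is hard on its stop at 17 N. Moving on to the stop pad.

>>> play_rows --commands '[[[0, 0, 0.03], [0, 0, 0]], [[0, 0, 0.065], [0, 0, 0]], [[0, 0, 0.095], [0, 0, 0]], [[0, 0, 0.095], [0, 0, 0]], [[-0.005, -0.04, 0.095], [0, 0, 0]], [[-0.009, -0.08, 0.095], [0, 0, 0]], [[-0.013, -0.12, 0.095], [0, 0, 0]], [[-0.0175, -0.1595, 0.095], [0, 0, 0]], [[-0.0175, -0.1595, 0.095], [0, 0, 0]], [[-0.0175, -0.1595, 0.095], [0, 0, 0]]]'

```text
time_s: 11.92
position: [0.5159, -0.1626, 0.233]
tcp_rot: [[0.15, 0.253, -0.956], [0.988, -0.059, 0.139], [-0.021, -0.966, -0.259]]
force: [-1.2, 0.5, 0.2]
opening: 0.001
```

```bash
python3 st.py; python3 - <<'E'
from rig import *
import cv2,numpy as np
f=[cv2.resize(capture(n)["frame"][r[0]:r[1],r[2]:r[3],::-1],(380,380*(r[1]-r[0])//(r[3]-r[2])),interpolation=cv2.INTER_CUBIC) for n,r in(("side",(170,305,250,350)),("top",(150,250,200,400)))]
h=max(x.shape[0] for x in f); o=np.zeros((h,760,3),np.uint8)
for i,x in enumerate(f): o[:x.shape[0],380*i:380*i+380]=x
cv2.imwrite("pics/both3.png",o)
E
```

```text
11.925 [ 0.5159 -0.1626  0.233 ] [ -31.88   20.31  105.53    7.45   40.09 -118.54] [-1.24  0.55  0.2 ]
tip feeder -0.0649 -0.1026 0.2089 tilt 15.0 lat -1.3 yaw 0.5
```

View pics/both3.png

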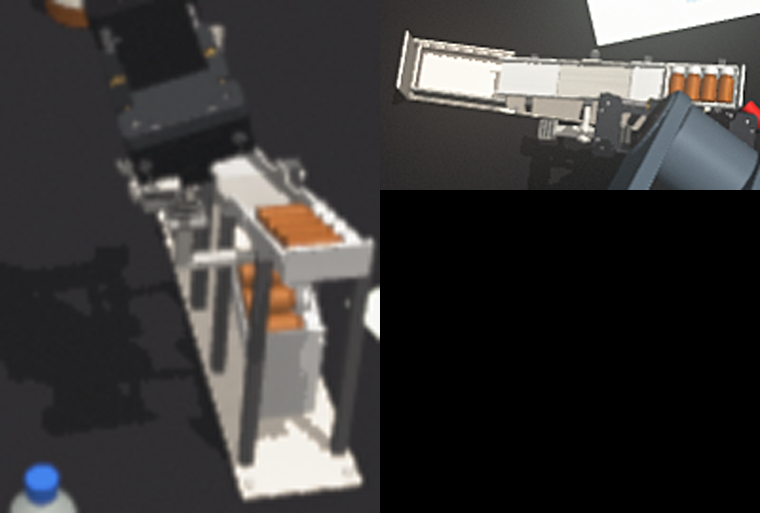

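The drawer is home, the gate is over, and the vials are still waiting at (670–730, 85) in the composite. The tip is over the stop pad, so I'm pressing.

>>> play_rows --commands '[[[0, 0, -0.012], [0, 0, 0]], [[0, 0, -0.022], [0, 0, 0]], [[0, 0, -0.028], [0, 0, 0]], [[0, 0, -0.034], [0, 0, 0]], [[0, 0, -0.038], [0, 0, 0]], [[0, 0, -0.041], [0, 0, 0]], [[0, 0, -0.041], [0, 0, 0]]]'

```text
time_s: 12.9
position: [0.517, -0.1634, 0.1938]
tcp_rot: [[0.149, 0.257, -0.955], [0.989, -0.061, 0.138], [-0.023, -0.965, -0.263]]
force: [-0.7, 0.7, 4.0]
opening: 0.006
```

>>> play_rows --commands '[[[0, 0, -0.001], [0, 0, 0]], [[0, 0, -0.002], [0, 0, 0]], [[0, 0, -0.002], [0, 0, 0]]]'

```text
time_s: 13.28
position: [0.517, -0.1634, 0.1933]
tcp_rot: [[0.149, 0.258, -0.955], [0.989, -0.062, 0.138], [-0.024, -0.964, -0.264]]
force: [-5.4, 3.0, 14.7]
opening: 0.006
```

```bash
python3 st.py
```

```text
13.275 [ 0.517  -0.1634  0.1933] [ -31.89   24.12  107.94    8.68   33.6  -120.14] [-5.41  3.03 14.7 ]
tip feeder -0.0636 -0.1033 0.1692 tilt 15.3 lat -1.4 yaw 0.5
```

>>> play_rows --commands '[[[0, 0, 0.03], [0, 0, 0]], [[0, 0, 0.06], [0, 0, 0]], [[-0.01, 0, 0.1], [0, 0, 0]], [[-0.03, 0, 0.13], [0, 0, 0]], [[-0.05, 0, 0.15], [0, 0, 0]], [[-0.06, 0, 0.16], [0, 0, 0]], [[-0.06, 0, 0.16], [0, 0, 0]], [[-0.06, 0, 0.16], [0, 0, 0]], [[-0.06, 0, 0.16], [0, 0, 0]], [[-0.06, 0, 0.16], [0, 0, 0]]]'

```text
time_s: 14.52
position: [0.4571, -0.1633, 0.3507]
tcp_rot: [[0.149, 0.255, -0.955], [0.989, -0.06, 0.138], [-0.022, -0.965, -0.261]]
force: [0.5, -0.5, -0.0]
opening: 0.002
```

```bash
python3 st.py; python3 - <<'E'
from rig import *
import cv2,numpy as np
f=[cv2.resize(capture(n)["frame"][r[0]:r[1],r[2]:r[3],::-1],(380,380*(r[1]-r[0])//(r[3]-r[2])),interpolation=cv2.INTER_CUBIC) for n,r in(("side",(170,305,250,350)),("top",(150,250,200,400)))]
h=max(x.shape[0] for x in f); o=np.zeros((h,760,3),np.uint8)
for i,x in enumerate(f): o[:x.shape[0],380*i:380*i+380]=x
cv2.imwrite("pics/both4.png",o)
E
```

```text
14.525 [ 0.4571 -0.1633  0.3507] [ -36.4     6.37  102.94    7.06   56.86 -121.15] [ 0.48 -0.53 -0.01]
tip feeder -0.123 -0.1115 0.3266 tilt 15.1 lat -1.4 yaw 0.5
```

View pics/both4.png

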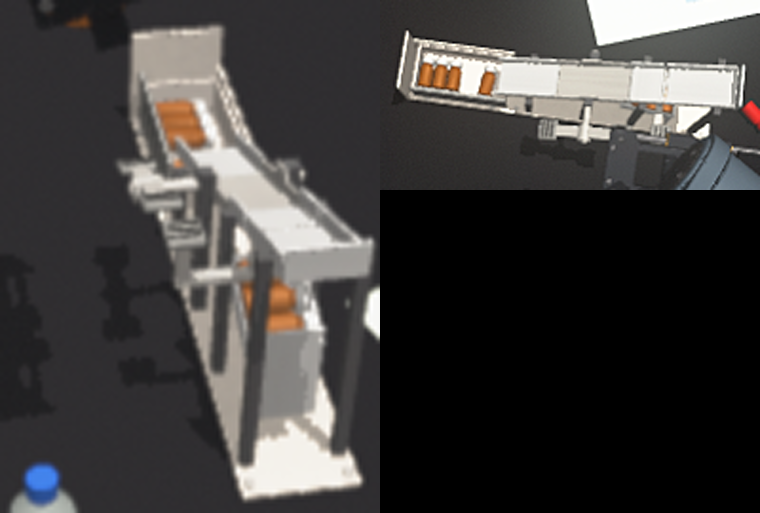

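Four vials are in the drawer, at (425–455, 75) and (487, 83) in the composite. The ramp and gate are empty. I'll wait and check that nothing moves.

>>> play_rows --commands '[[[0, 0, 0], [0, 0, 0]], [[0, 0, 0], [0, 0, 0]], [[0, 0, 0], [0, 0, 0]], [[0, 0, 0], [0, 0, 0]], [[0, 0, 0], [0, 0, 0]], [[0, 0, 0], [0, 0, 0]], [[0, 0, 0], [0, 0, 0]], [[0, 0, 0], [0, 0, 0]], [[0, 0, 0], [0, 0, 0]], [[0, 0, 0], [0, 0, 0]]]'

```text
time_s: 15.88
position: [0.4569, -0.1634, 0.3514]
tcp_rot: [[0.149, 0.256, -0.955], [0.989, -0.061, 0.138], [-0.023, -0.965, -0.262]]
force: [-0.6, 0.5, -1.3]
opening: 0.011
```

```bash
cat > am.py <<'E'
from h import *
from rig import *
for n in("top","side"):
    f=capture(n)["frame"]; 
    if n=="top": cv2.imwrite("pics/top5.png",cv2.resize(f[155:225,200:320,::-1],None,fx=5,fy=5,interpolation=cv2.INTER_CUBIC))
    m=cv2.inRange(cv2.cvtColor(f,cv2.COLOR_RGB2HSV),(5,150,70),(18,255,255))
    k,_,st,ce=cv2.connectedComponentsWithStats(m); print(n,[(st[i,4],ce[i].round(1).tolist()) for i in range(1,k) if st[i,4]>15 and 200<ce[i][0]<400 and 150<ce[i][1]<300])
E
python3 am.py
```

```text
top [(np.int32(234), [230.9, 190.1]), (np.int32(68), [255.9, 193.7])]
side [(np.int32(81), [297.2, 201.5]), (np.int32(64), [323.7, 250.6])]
```

>>> play_rows --commands '[[[0, 0, 0], [0, 0, 0]], [[0, 0, 0], [0, 0, 0]], [[0, 0, 0], [0, 0, 0]], [[0, 0, 0], [0, 0, 0]], [[0, 0, 0], [0, 0, 0]], [[0, 0, 0], [0, 0, 0]], [[0, 0, 0], [0, 0, 0]], [[0, 0, 0], [0, 0, 0]]]'

```text
time_s: 16.98
position: [0.4569, -0.1634, 0.3514]
tcp_rot: [[0.149, 0.256, -0.955], [0.989, -0.061, 0.138], [-0.023, -0.965, -0.262]]
force: [0.8, 0.6, -0.8]
opening: 0.001
```

```bash
python3 am.py; python3 st.py
```

```text
top [(np.int32(234), [230.9, 190.1]), (np.int32(68), [255.9, 193.7])]
side [(np.int32(82), [297.1, 201.4]), (np.int32(64), [323.7, 250.6])]
17.075 [ 0.4569 -0.1634  0.3514] [ -36.42    6.28  102.94    7.05   56.87 -121.15] [1.03 0.54 0.39]
tip feeder -0.1231 -0.1117 0.3273 tilt 15.2 lat -1.4 yaw 0.5
```

View pics/top5.png

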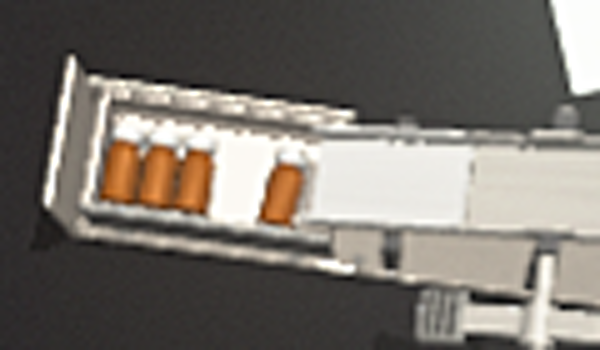

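```bash
python3 - <<'E'
from h import *
from rig import *
c=capture("top")
for u,v in((224,189),(231,189),(239,190),(256,194)):
    z=np.median(c["depth"][v-1:v+2,u-1:u+2]); o,d=ray(c,(u,v)); P=o+d*z; q=P-W(0,0,0); print((q@ex).round(3),(q@ey).round(3),P[2].round(3))
hand_in()
E
```

```text
-0.005 0.254 0.034
-0.002 0.233 0.033
-0.002 0.209 0.033
-0.008 0.157 0.033
the job is handed in; nothing more can be done
```

The job is done and handed in at about 17 s: all four vials rolled over the gate, down the left lane and into the drawer.

1. **Drawer:** I pushed it in with the closed fingertip until it met its stop at 8 N. The camera views show it home.
2. **Gate:** I pressed the raised left end of the rocker bar down until it met its stop at 17 N. Both views then showed the gate in line with the ramp and the left lane.
3. **Blade stop:** Only after that did I press its pad fully down, meeting its limit at 15 N, which is more than the 2 to 4 N the task gave for pressing it. Then I lifted the arm clear.

**Last checks:**
- **Vials:** All four lie flat on the drawer floor, with their tops about 33 mm above the table. They didn't move between two pictures 1.2 s apart.
- **Right lane:** Its vials still show where they were.
- **Arm:** It is clear of everything, with no real force on the tool.
- **Bottles and jar:** I never went near them, but I didn't measure their positions again at the end.

My first approach, with the tool tilted 30°, was out of the arm's reach and stopped short of the drawer. I reduced the tilt to 15° and nothing was touched.

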